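# Lower the jolley arm into its mould

### The arm

A 7-joint arm with a two-finger parallel gripper is mounted at the origin on the work surface. World frame = base frame: x ahead of the robot, y to its left, z up, the work surface at z = 0. Lengths are in m, angles in rad, forces in N, time in s.
With the tool pointing down it reaches from about 0.35 to 0.9 m from the base axis. Payload 7.2 kg.
Tool frame: the origin (TCP) lies midway between the tips of the shut fingers; the grasp point (between the pads) lies 19 mm behind it (bot.grip_point_offset is the distance from the TCP to the grasp point, in m); z points along the fingers, y is the line along which they close (so a half turn about z gives the same grasp; the last joint's range is limited). The gripper opens to 85 mm and grips with 20 to 120 N. Pads are 22 mm wide; open, the fingers measure 114 mm over their backs; the gripper's body (76 mm by 85 mm) begins 54 mm behind the grasp point. The pads swing forward as they close: fully open they stand 13 mm farther back than shut.
Start: joints at [-1.268, 0.411, -0.013, 1.596, 0.006, 1.134, -0.082], TCP at [0.226, 0.583, 0.231] pointing down, gripper open.
Joint ranges: [-2.95, 2.95], [-0.29, 1.99], [-1.47, 1.44], [0.14, 2.54], [-1.03, 4.17], [0.13, 1.85], [-2.86, 2.86]. Speed limits (rad/s): [2.39, 2.39, 3.01, 3.01, 3.14, 3.14, 3.14].

### API

Orientations are given as a unit quaternion [x, y, z, w].
In Python, from workcell import monitor, vision, ticket, bot gives the robot as it stands. The module is installed in compiled form; this text tells all that it offers.
- The arm moves only by the tool jog_arm, never from a script. Its argument "deltas" is a list of rows, each an object with "hand": the closure, from 0 (fully open) to 1 (shut); "translation": the shift along the tool's x, y, z in cm, a list of three; "rot": the turn, a rotation vector about the tool's x, y, z in rad, a list of three. In form: [{"hand": hand, "translation": [dx, dy, dz], "rot": [rx, ry, rz]}, ...]. A call has 1 to 10 rows; each row is the pose to reach, as a shift and turn from the pose commanded when the call began, along the tool's axes at that moment; what a row does not reach only later rows make up. A row lasts 1/8 s, in which the tool goes at most 62.5 mm and 10.7 degrees, less where a joint would pass 70% of its speed; a pose out of reach is approached as far as the arm can. A call with a gripper value outside its range is refused whole. The fingers move at their own pace and stop on an object; "newtons" is the grip in N (left out, the last holds). Time passes only in rows, so rows that repeat a pose let the fingers close. It gives the time, the measured TCP pose, the force, the opening and the grip force at its end, in the units of the state.
- monitor.get_state(): the state, without advancing time (a new reading comes with each control period).
- vision.camera(name): name is "scene" or "top" or "wrist"; returns (picture, depth): 420x560x3 uint8, red, green, blue; 420x560 float32, m along the optical axis (not along the pixel's ray), 0 where there is no reading.
- vision.camera_info(name): a dict with "K" (3x3 intrinsics, pixels), "k1" (the pictures are not rectified: a ray, as slopes to the right and down, at radius r is drawn at 1 + k1 r^2 times it, then the intrinsics apply), "xyz" and "orientation" of the camera in the world. Camera axes: x right, y down, z forward; pixel columns grow to the right and rows downward; lengths in m; the calibration is good to about 2 mm. A picture is of the moment at which its call begins: read the wrist's pose just before it. camera_info takes no time and is no camera call; for the wrist camera it gives the pose at the moment of the call.
- ticket.close_job(): hands the job in; it is judged then, once.
The state is a dict: "t": time; "joints": joint angles; "dq": joint speeds; "effort": joint torques, N m; "tool_pos": TCP position; "tcp_rot": TCP orientation; "force": force on the tool from outside, world axes, zero at the start; "wrist_torque": the same for the moment, N m; "gripper_width": opening from 0.0 (shut) to 1.0 (fully open); "grip_force": force on a finger pad.
Only numpy, scipy, OpenCV 4.12 (cv2) and the standard library are available. Lean on these libraries where they do the work, as an engineer would, in place of code of your own. Each camera call takes 0.05 s, during which the arm holds its last target. There are 200 camera calls.

### The job

Lower the raised arm of the jolley (the bench machine with the white plaster mould on its wheel) for a dry check of its profile: with the fingertips press the red thumb latch on the handle to free the ratchet and, keeping it pressed, push the arm down past the teeth under control, without letting it slam, until it rests fully down on its stop. Then let go so that the latch springs back, and leave the arm down. Do not grip or raise the arm, and leave the mould, pots and tools where they are.

Things in the scene. Friction and masses are not known exactly. Their poses are not given: they have to be found in the camera images.
- jolley: bench jolley, fixed to the table: blue bed 420 x 300 mm (x -135 to +285 mm, y -150 to +150), top 22 mm up; wheel head 200 mm across, top 50 mm up. Origin: on the wheel axis at table height. x is level, from the handle end to the pivot fork; z up; the arm swings in the plane y = 0. A grey drive box (110 x 75 mm, 98 mm up with its dial) stands on the bed at x +125, y +105 mm
- pivot (a point): axis of the arm's hinge, in the middle of the blue fork: x +210, y 0, z +135 mm in the jolley's frame. The hinge axis is the jolley's y axis. The fork's top is 163 mm above the table; beside it at y -25 mm stands the toothed steel quadrant, within 110 mm of the pivot
- swing (a joint): angle of the arm, rad: 0 = level, fully down on its stop; grows as the handle rises (starts 0.31 to 0.46). Aluminium bar 22 mm square, handle end towards the jolley's -x, counterweight behind the pivot. It stays where it is left and takes about 6 N at the handle to move, more if fast. A pawl in the quadrant's teeth (0.07 rad apart) blocks it from going down unless the latch is pressed
- latch (a joint): red thumb latch on the arm, rad: 0 = released, 0.20 = fully pressed (its end stop); from 0.13 the pawl is clear of the teeth. Sprung: starts to move at 2.6 N on the pad, fully pressed at about 4.5 N; pushing on then moves the arm. If let go it springs back and the pawl catches the next tooth. Stands at 0 to 0.12 at the start, as the pawl may ride on a tooth
- latch_pin (a point): pin about which the latch turns, parallel to the hinge axis: 285 mm from the pivot along the arm and 22 mm above the arm's centre line (the line through the pivot). Pressing turns the pad end down. A crank and rod stand up to 62 mm above the centre line here
- latch_pad (a point): centre of the top face of the latch's red pad, above the grip; pad 42 mm along the arm, 34 mm across. Released: 355 mm from the pivot along the arm, 41 mm above its centre line, face parallel to the arm. Fully pressed: 357 mm along, 27 mm above, sloping 0.20 rad down to the handle's end. At most 330 mm above the table when raised, 162 mm when down and pressed
- grip_end (a point): far end of the black round grip under the pad, on the arm's centre line 421 mm from the pivot; the grip is 26 mm thick and 106 mm long
- profile (a point): lowest point of the brass profile blade (4 mm thick) under the arm, 226 mm from the pivot along the arm and 60 mm below its centre line; it swings down into the mould without touching it
- mould: white plaster bowl mould, 176 mm across the rim, 58 mm high, loose on the wheel head; origin: centre of its underside, z up. To be left in place
- cup_a: light clay cup, 90 mm across, 66 mm high, on the table; origin: centre of its underside. Leave alone
- cup_b: darker clay cup, 80 mm across, 78 mm high, on the table; origin: centre of its underside. Leave alone
- jar: teal glaze jar with white cap, 70 mm across, 95 mm high, on the table; origin: centre of its underside. Leave alone
- rib: wooden potter's rib, 90 x 42 x 6 mm, lying on the corner of the jolley's bed below the handle; origin on its underside. Leave alone
- needle_tool: needle tool with wooden handle, 180 mm long, 12 mm thick, lying on the green cutting mat; origin on its underside. Leave alone
- wood_knife: wooden modelling knife, 190 x 16 x 8 mm, lying on the green cutting mat; origin: centre of its underside. Leave alone
There are look-alikes about, which are no part of the job. What is meant by the mould is not pink or turquoise, and is the larger of those in its own colour.

How it is judged:
By the outcome, as a careful person would: the job done as asked, in the order asked, and still so for the second after the job is handed in, with the robot touching nothing.
It also fails if it takes over 35 s, if anything falls off the work surface, if the arm or the gripper's body presses on something with over 40 N, if the wrist force passes 120 N, or if a joint passes its speed limit or range.

## Working session

There is one attempt and no reset: what is moved stays moved. The work goes in short steps, Python scripts to look and compute and a tool call to move; the robot and the scene stay as the last step left them, time stands still between calls to the robot, and variables do not carry over. Pictures are saved under pics/ and viewed, at most 10 in all, crops included, and the job is handed in when it is done.

Besides the shell and the picture viewer there is one more tool, called after "Emit:" as name(argument=value, ...), one argument or row to a line, values as JSON. jog_arm: Moves the arm, as the interface text tells. Its arguments: {"type":"object","properties":{"deltas":{"type":"array"},"newtons":{"type":"number"}},"required":["deltas"]}

```bash
mkdir -p pics
cat > h.py <<'E'
import numpy as np, cv2
from scipy.spatial.transform import Rotation as R
from workcell import monitor, vision, ticket, bot
def cloud(name):
    i=vision.camera_info(name); p,d=vision.camera(name)
    K=np.array(i["K"],float)
    v,u=np.mgrid[0:420,0:560]
    k=float(i["k1"])
    uv=np.stack([u.ravel(),v.ravel()],1).astype(np.float32)[:,None]
    s=cv2.undistortPoints(uv,K,np.array([k,0,0,0,0.]))[:,0].reshape(420,560,2)
    ray=np.dstack([s,np.ones((420,560))])
    Rm=R.from_quat(i["orientation"]).as_matrix()
    P=(ray*d[...,None])@Rm.T+np.array(i["xyz"])
    return p,d,P
E
python3 - <<'E'
from h import *
for n in("scene","top"):
    p,d,P=cloud(n); np.savez(n,p=p,d=d,P=P); cv2.imwrite(f"pics/{n}.png",p[...,::-1])
    i=vision.camera_info(n);print(n,i)
print(monitor.get_state())
E
```

```text
scene {'K': array([[461.40302805,   0.        , 285.26199849],
       [  0.        , 461.40302805, 209.27459014],
       [  0.        ,   0.        ,   1.        ]]), 'k1': -0.0733319383946245, 'xyz': array([ 0.91212761, -0.76246972,  1.07129382]), 'orientation': array([ 0.91302708,  0.2241967 , -0.07683409, -0.33198482])}
top {'K': array([[405.76050915,   0.        , 283.12540824],
       [  0.        , 405.76050915, 213.13792445],
       [  0.        ,   0.        ,   1.        ]]), 'k1': -0.09407234732900313, 'xyz': array([ 0.32651827, -0.06136773,  1.15005553]), 'orientation': array([-0.68400467,  0.72214639, -0.07519063,  0.07062986])}
{'t': 0.1, 'joints': array([-1.26817173,  0.41181685, -0.01270345,  1.59696228,  0.00561505,
        1.13433449, -0.0822061 ]), 'dq': array([-1.16172469e-03, -1.26800864e-03,  1.05010215e-04, -1.47578625e-03,
       -4.02109697e-05,  6.06252632e-04,  6.24989714e-04]), 'effort': array([ 3.60472302e-03, -6.01823330e+01,  6.84637818e-01, -3.00082684e+01,
        1.39995472e-02,  6.45878157e-03,  2.14524420e-05]), 'tool_pos': array([0.22636937, 0.58207271, 0.23053835]), 'tcp_rot': array([ 1.84343556e-01,  9.82861588e-01, -7.38723417e-04, -7.63256056e-05]), 'force': array([ 0.32033477, -0.23424124, -0.45549385]), 'wrist_torque': array([-0.00881856,  0.01866585, -0.00546103]), 'grip_force': 0.0, 'gripper_width': 0.9962659577320081}
```

View pics/scene.png

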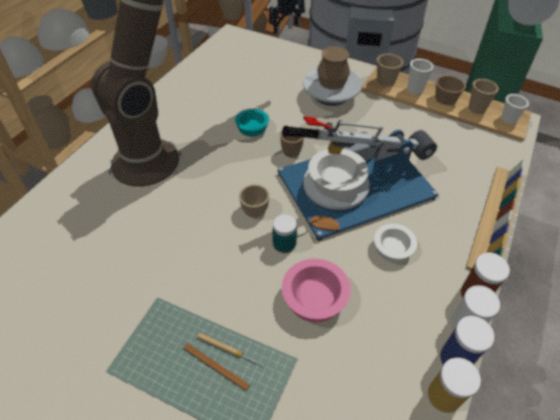

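View pics/top.png

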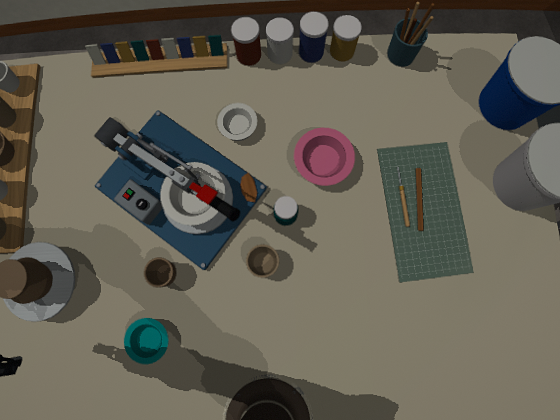

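The red latch pad is at about (203,193) in top and (318,122) in scene. The mould could be confused with several bowls: white on the wheel (195,195), small white (237,122), pink (324,157) and turquoise (147,341). I choose the large white one on the wheel. It's on the only jolley, whose red latch I want.

```bash
python3 - <<'E'
from h import *
T=np.load("top.npz");S=np.load("scene.npz")
def hsv(p): return cv2.cvtColor(p,cv2.COLOR_RGB2HSV)
p,P=T["p"],T["P"];H=hsv(p)
m=(H[...,0]>95)&(H[...,0]<118)&(H[...,1]>110)&(abs(P[...,2]-.022)<.012)
m[:, :80]=0;m[:,290:]=0;m[:100]=0;m[275:]=0
pts=P[m][:,:2].astype(np.float32)
r=cv2.minAreaRect(pts);print("bed",r,m.sum());print(cv2.boxPoints(r))
for nm,D in(("top",T),("scene",S)):
    H=hsv(D["p"]);P=D["P"]
    m=((H[...,0]<6)|(H[...,0]>174))&(H[...,1]>190)&(H[...,2]>90)&(P[...,2]>.12)
    if nm=="top": m[:150]=0;m[240:]=0;m[:,:150]=0;m[:,260:]=0
    else: m[:90]=0;m[150:]=0;m[:,:280]=0;m[:,370:]=0
    q=P[m];print(nm,m.sum(),np.median(q,0),q.min(0),q.max(0)); 
    v,u=np.nonzero(m)
    for i in np.argsort(u)[::max(1,len(u)//25)]: print(u[i],v[i],q[i].round(3))
im=np.hstack([cv2.resize(T["p"][110:260,90:280],None,fx=2.1,fy=2.1),cv2.resize(S["p"][100:205,270:400],None,fx=3,fy=3)]);
E
python3 - <<'E'
import sys;sys.path.insert(0,'.')
import numpy as np,cv2
S=np.load("scene.npz")["p"];T=np.load("top.npz")["p"]
a=cv2.resize(T[130:230,120:260],(390,279),interpolation=2);b=cv2.resize(S[100:200,270:410],(390,279),interpolation=2)
cv2.imwrite("pics/crop.png",np.hstack([a,b])[...,::-1])
E
```

```text
bed ((0.6608418822288513, 0.2221461534500122), (0.41826707124710083, 0.298002690076828), 51.01887893676758) 6525
[[ 0.4134568   0.15330692]
 [ 0.64511013 -0.03415591]
 [ 0.90822697  0.2909854 ]
 [ 0.67657363  0.4784482 ]]
top 284 [0.55571792 0.09436728 0.31536362] [ 0.32651827 -0.06136773  0.28044587] [0.58833255 0.13430761 1.15005553]
189 187 [0.579 0.134 0.281]
192 188 [0.574 0.126 0.289]
193 187 [0.577 0.124 0.287]
195 184 [0.584 0.12  0.286]
196 190 [0.567 0.115 0.298]
197 185 [0.579 0.113 0.295]
198 193 [0.555 0.108 0.314]
199 191 [0.56  0.106 0.311]
200 192 [0.557 0.103 0.315]
201 199 [0.541 0.101 0.315]
202 197 [0.545 0.099 0.317]
203 198 [0.542 0.096 0.319]
203 187 [0.569 0.097 0.31 ]
204 185 [0.574 0.095 0.31 ]
205 190 [0.56  0.092 0.316]
205 199 [0.54  0.092 0.32 ]
206 199 [0.539 0.089 0.323]
207 193 [0.553 0.087 0.319]
207 192 [0.556 0.088 0.317]
208 189 [0.561 0.085 0.319]
209 201 [0.533 0.082 0.326]
209 200 [0.536 0.082 0.326]
210 192 [0.554 0.08  0.322]
211 195 [0.547 0.079 0.322]
212 189 [0.561 0.077 0.319]
214 193 [0.55  0.072 0.324]
scene 83 [0.55617113 0.08823121 0.
[... 163 characters left out ...]

307 118 [0.543 0.083 0.328]
308 120 [0.548 0.078 0.327]
308 118 [0.544 0.086 0.326]
309 123 [0.556 0.067 0.328]
309 120 [0.548 0.085 0.322]
310 122 [0.555 0.076 0.325]
310 123 [0.556 0.073 0.325]
311 123 [0.558 0.075 0.324]
311 121 [0.553 0.085 0.321]
312 123 [0.561 0.075 0.325]
312 119 [0.552 0.092 0.322]
313 118 [0.551 0.102 0.317]
313 120 [0.555 0.093 0.319]
314 122 [0.562 0.085 0.321]
314 121 [0.56  0.089 0.321]
315 120 [0.558 0.099 0.316]
315 124 [0.566 0.083 0.318]
316 124 [0.568 0.084 0.317]
317 122 [0.565 0.095 0.315]
318 123 [0.569 0.094 0.314]
319 124 [0.573 0.091 0.315]
323 124 [0.575 0.113 0.299]
325 126 [0.581 0.115 0.293]
327 125 [0.582 0.126 0.289]
328 126 [0.585 0.125 0.288]
```

View pics/crop.png

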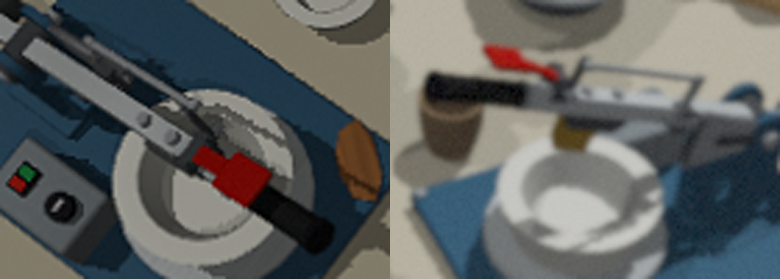

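Emit:
jog_arm(
  deltas=[
    {"hand":1,"translation":[0,0,-6],"rot":[0,0,0.15]},
    {"hand":1,"translation":[-2,-1.5,-12],"rot":[0,0,0.3]},
    {"hand":1,"translation":[-6.5,-4.7,-15.5],"rot":[0,0,0.48]},
    {"hand":1,"translation":[-11,-8,-19],"rot":[0,0,0.65]},
    {"hand":1,"translation":[-16,-11.7,-19],"rot":[0,0,0.8]},
    {"hand":1,"translation":[-21,-15.4,-19],"rot":[0,0,0.95]},
    {"hand":1,"translation":[-26,-19,-19],"rot":[0,0,1.1]},
    {"hand":1,"translation":[-31,-22.7,-19],"rot":[0,0,1.27]},
    {"hand":1,"translation":[-36,-26.3,-19],"rot":[0,0,1.45]},
    {"hand":1,"translation":[-40,-29.3,-19],"rot":[0,0,1.6]},
  ],
)

```text
t: 1.35
tool_pos: [0.4939, 0.1621, 0.4212]
tcp_rot: [0.835, 0.55, 0.0, 0.0]
force: [0.7, 0.2, 0.1]
gripper_width: 0.0
grip_force: 0.0
```

Emit:
jog_arm(
  deltas=[
    {"hand":1,"translation":[-2.8,4.1,0],"rot":[0,0,0.14]},
    {"hand":1,"translation":[-5.6,8.2,0],"rot":[0,0,0.28]},
    {"hand":1,"translation":[-5.6,8.2,0],"rot":[0,0,0.28]},
    {"hand":1,"translation":[-5.6,8.2,0],"rot":[0,0,0.28]},
  ],
)

```text
t: 1.85
tool_pos: [0.5465, 0.0816, 0.4208]
tcp_rot: [0.902, 0.431, -0.0, -0.0]
force: [-0.9, 1.0, -0.4]
gripper_width: 0.003
grip_force: 0.0
```

Run:
```python
from h import *
s=monitor.get_state();print(s["tool_pos"],s["tcp_rot"],s["force"],s["t"],s["joints"].round(2))
o=R.from_quat(s["tcp_rot"]).as_matrix();print(o.round(3))
p,d,P=cloud("wrist");np.savez("wrist",p=p,d=d,P=P)
cv2.imwrite("pics/w1.png",p[...,::-1])
H=cv2.cvtColor(p,cv2.COLOR_RGB2HSV)
m=((H[...,0]<6)|(H[...,0]>174))&(H[...,1]>180)&(H[...,2]>70)&(P[...,2]>.2)
q=P[m];ex=np.array([np.cos(np.radians(51.02)),np.sin(np.radians(51.02))]);ey=np.array([-ex[1],ex[0]])
piv=np.array([.6608,.2221])+.135*ex
X=(q[:,:2]-piv)@ex;Y=(q[:,:2]-piv)@ey
print(m.sum(),q.mean(0))
for b in np.arange(-.36,-.2,.01):
    k=(X>b)&(X<b+.01)
    if k.sum()>5: print(round(b,3),k.sum(),np.percentile(Y[k],[2,50,98]).round(4),np.percentile(q[k,2],[10,50,95]).round(4))
# arm bar top: bins along the centre line
a=P.reshape(-1,3);X=(a[:,:2]-piv)@ex;Y=(a[:,:2]-piv)@ey
for b in np.arange(-.42,-.1,.02):
    k=(abs(X-b)<.004)&(abs(Y)<.005)&(a[:,2]>.12)&(a[:,2]<.4)
    if k.sum()>3: print("arm",round(b,3),k.sum(),np.median(a[k,2]).round(4))
```

```text
[0.54654312 0.08155911 0.42082998] [ 9.02197340e-01  4.31323194e-01 -4.27517850e-04 -2.82907418e-04] [-0.88411757  1.03111247 -0.40030902] 1.85 [-0.73  0.2   0.61  1.5  -0.11  1.49 -0.8 ]
[[ 0.628  0.778 -0.001]
 [ 0.778 -0.628  0.   ]
 [-0.001 -0.001 -1.   ]]
3050 [0.55907568 0.09937333 0.3140847 ]
-0.34 27 [-0.0086  0.0021  0.013 ] [0.2964 0.3002 0.302 ]
-0.33 172 [-0.0127  0.0022  0.0172] [0.3254 0.3264 0.3276]
-0.32 584 [-0.0134  0.0019  0.0172] [0.3222 0.3242 0.3269]
-0.31 575 [-0.0134  0.0019  0.0173] [0.3177 0.3197 0.3222]
-0.3 572 [-0.0135  0.002   0.0174] [0.313  0.315  0.3175]
-0.29 416 [-0.0125  0.002   0.0165] [0.304  0.3104 0.313 ]
-0.28 249 [-0.0051  0.0021  0.0086] [0.2959 0.2993 0.3028]
-0.27 236 [-0.0052  0.0014  0.0087] [0.2885 0.2915 0.295 ]
-0.26 196 [-0.0052  0.0022  0.0089] [0.282  0.2846 0.2881]
-0.24 23 [-0.0007 -0.0007 -0.0007] [0.5636 0.5636 0.5636]
arm -0.36 75 0.3124
arm -0.34 126 0.3042
arm -0.32 135 0.3259
arm -0.3 142 0.3174
arm -0.28 132 0.3032
arm -0.26 120 0.288
arm -0.24 115 0.2774
arm -0.22 107 0.2506
arm -0.2 98 0.2389
arm -0.18 104 0.2359
arm -0.16 95 0.2209
arm -0.14 43 0.2129
```

View pics/w1.png

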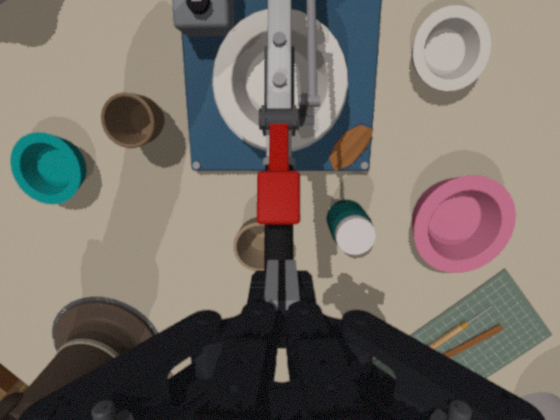

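Wrist view: the pad is at (279,197), centred under the bar, with the fingertips near (282,280). The pad centre is at about X −310 mm, z 319 mm, swing about 0.425, latch released.

```bash
cat > rows.py <<'E'
from h import *
def pose(a,up=0):   # X,Z in the plane (from est. pivot) and tilt
    t=a-.2
    return np.array([-.0035-.359*np.cos(a)+.027*np.sin(a)+up*np.sin(t), .135+.359*np.sin(a)+.027*np.cos(a)+up*np.cos(t)]),t
def rows(start,targets):
    (p0,t0)=start
    ax=np.array([np.cos(t0),-np.sin(t0)]); az=np.array([-np.sin(t0),-np.cos(t0)])
    for p,t in targets:
        d=(p-p0)*100; print([round(float(d@ax),2),round(float(d@az),2)],"ry",round(-(t-t0),3),p.round(4))
E
python3 - <<'E'
from rows import *
s=(np.array([-.3161,.4208]),0.)
print("A");rows(s,[pose(.425,u) for u in(.06,.025)])
s=pose(.425,.025)
print("B");rows(s,[pose(.425,u) for u in(.02,.016,.012,.008,.004,.001)])
E
```

```text
A
[1.01, 5.47] ry -0.225 [-0.306   0.3661]
[0.22, 8.88] ry -0.225 [-0.3139  0.332 ]
B
[-0.0, 0.5] ry -0.0 [-0.315   0.3271]
[-0.0, 0.9] ry -0.0 [-0.3159  0.3232]
[-0.0, 1.3] ry -0.0 [-0.3168  0.3193]
[0.0, 1.7] ry -0.0 [-0.3176  0.3154]
[-0.0, 2.1] ry -0.0 [-0.3185  0.3115]
[-0.0, 2.4] ry -0.0 [-0.3192  0.3086]
```

Emit:
jog_arm(
  deltas=[
    {"hand":1,"translation":[0.5,-0.15,2.7],"rot":[0,-0.12,0]},
    {"hand":1,"translation":[1.0,-0.15,5.5],"rot":[0,-0.225,0]},
    {"hand":1,"translation":[0.6,-0.15,7.2],"rot":[0,-0.225,0]},
    {"hand":1,"translation":[0.2,-0.15,8.9],"rot":[0,-0.225,0]},
    {"hand":1,"translation":[0.2,-0.15,8.9],"rot":[0,-0.225,0]},
    {"hand":1,"translation":[0.2,-0.15,8.9],"rot":[0,-0.225,0]},
  ],
)

```text
t: 2.65
tool_pos: [0.547, 0.0845, 0.333]
tcp_rot: [0.896, 0.429, -0.101, 0.048]
force: [0.2, -0.8, 0.0]
gripper_width: -0.003
grip_force: 0.0
```

Emit:
jog_arm(
  deltas=[
    {"hand":1,"translation":[0,0,0.5],"rot":[0,0,0]},
    {"hand":1,"translation":[0,0,0.9],"rot":[0,0,0]},
    {"hand":1,"translation":[0,0,1.3],"rot":[0,0,0]},
    {"hand":1,"translation":[0,0,1.7],"rot":[0,0,0]},
    {"hand":1,"translation":[0,0,1.7],"rot":[0,0,0]},
  ],
)

```text
t: 3.28
tool_pos: [0.5445, 0.0802, 0.3156]
tcp_rot: [0.897, 0.428, -0.101, 0.048]
force: [0.5, 0.0, 3.4]
gripper_width: -0.003
grip_force: 1.6
```

Run:
```python
from h import *
p,d,P=cloud("scene");s=monitor.get_state();print(s["tool_pos"],s["force"],s["t"])
cv2.imwrite("pics/s2.png",cv2.resize(p[60:220,240:450],None,fx=3.2,fy=3.2,interpolation=2)[...,::-1])
```

```text
[0.54460905 0.08028024 0.31579496] [-1.57433825 -1.23217436  3.93933523] 3.325
```

View pics/s2.png

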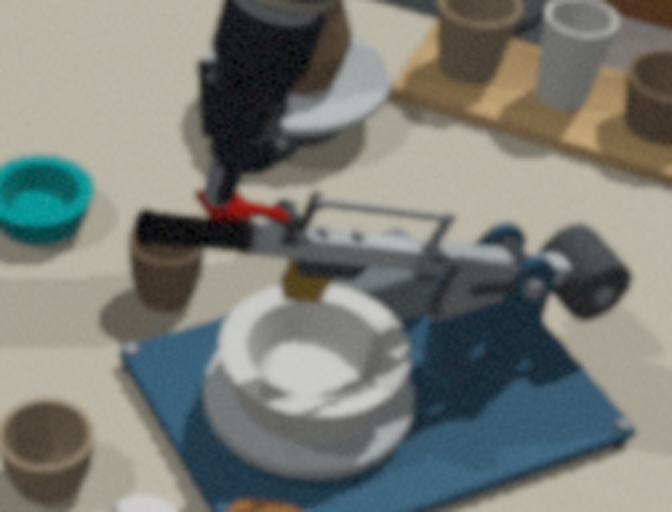

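Fingertips at (220,200) of the crop rest on the red pad, and the latch is partly pressed. Next I'll follow the arc down.

Run:
```python
from rows import *
s=pose(.425,.008)
print("C");rows(s,[pose(.425,.004),pose(.425,.0)]+[pose(a,-.001) for a in np.arange(.418,.33,-.011)])
s=pose(.33,-.001);print("D");rows(s,[pose(.33-.011*i,-.001) for i in range(1,11)])
```

```text
C
[-0.0, 0.4] ry -0.0 [-0.3185  0.3115]
[-0.0, 0.8] ry -0.0 [-0.3194  0.3076]
[-0.07, 1.14] ry 0.007 [-0.3208  0.3044]
[-0.17, 1.53] ry 0.018 [-0.3227  0.3009]
[-0.27, 1.91] ry 0.029 [-0.3245  0.2974]
[-0.36, 2.29] ry 0.04 [-0.3263  0.2939]
[-0.45, 2.68] ry 0.051 [-0.328   0.2903]
[-0.53, 3.07] ry 0.062 [-0.3297  0.2867]
[-0.61, 3.45] ry 0.073 [-0.3313  0.2831]
[-0.69, 3.84] ry 0.084 [-0.3329  0.2795]
D
[-0.1, 0.38] ry 0.011 [-0.336   0.2722]
[-0.2, 0.76] ry 0.022 [-0.3375  0.2686]
[-0.3, 1.15] ry 0.033 [-0.339   0.2649]
[-0.39, 1.53] ry 0.044 [-0.3404  0.2612]
[-0.48, 1.92] ry 0.055 [-0.3418  0.2575]
[-0.56, 2.31] ry 0.066 [-0.3431  0.2537]
[-0.64, 2.69] ry 0.077 [-0.3444  0.25  ]
[-0.72, 3.08] ry 0.088 [-0.3456  0.2462]
[-0.79, 3.47] ry 0.099 [-0.3468  0.2425]
[-0.85, 3.86] ry 0.11 [-0.348   0.2387]
```

Emit:
jog_arm(
  deltas=[
    {"hand":1,"translation":[0,0,0.4],"rot":[0,0,0]},
    {"hand":1,"translation":[0,0,0.8],"rot":[0,0,0]},
    {"hand":1,"translation":[-0.07,0,1.14],"rot":[0,0.007,0]},
    {"hand":1,"translation":[-0.17,0,1.53],"rot":[0,0.018,0]},
    {"hand":1,"translation":[-0.27,0,1.91],"rot":[0,0.029,0]},
    {"hand":1,"translation":[-0.36,0,2.29],"rot":[0,0.04,0]},
    {"hand":1,"translation":[-0.45,0,2.68],"rot":[0,0.051,0]},
    {"hand":1,"translation":[-0.53,0,3.07],"rot":[0,0.062,0]},
    {"hand":1,"translation":[-0.61,0,3.45],"rot":[0,0.073,0]},
    {"hand":1,"translation":[-0.69,0,3.84],"rot":[0,0.084,0]},
  ],
)

```text
t: 4.58
tool_pos: [0.5349, 0.0684, 0.2799]
tcp_rot: [0.9, 0.43, -0.063, 0.03]
force: [-1.7, -2.5, 7.3]
gripper_width: 0.001
grip_force: 3.3
```

Run:
```python
from rows import *
p,d,P=cloud("scene");s=monitor.get_state();print(s["tool_pos"],s["force"],s["t"])
cv2.imwrite("pics/s3.png",cv2.resize(p[60:220,240:450],None,fx=3.2,fy=3.2,interpolation=2)[...,::-1])
s=pose(.341,-.001);print("D");rows(s,[pose(.341-.0115*i,-.001) for i in range(1,11)])
s=pose(.226,-.001);print("E");rows(s,[pose(.226-.0115*i,-.001) for i in range(1,11)])
s=pose(.111,-.001);print("F");rows(s,[pose(.111-.0115*i,-.001) for i in range(1,11)])
```

```text
[0.53480966 0.06824013 0.27955006] [-1.00339228 -1.44934993  5.17924407] 4.625
D
[-0.11, 0.4] ry 0.012 [-0.3346  0.2757]
[-0.21, 0.8] ry 0.023 [-0.3362  0.2719]
[-0.31, 1.2] ry 0.035 [-0.3377  0.2681]
[-0.41, 1.6] ry 0.046 [-0.3392  0.2642]
[-0.5, 2.01] ry 0.057 [-0.3407  0.2603]
[-0.58, 2.41] ry 0.069 [-0.3421  0.2565]
[-0.67, 2.82] ry 0.081 [-0.3435  0.2526]
[-0.74, 3.22] ry 0.092 [-0.3448  0.2486]
[-0.81, 3.63] ry 0.103 [-0.3461  0.2447]
[-0.88, 4.04] ry 0.115 [-0.3473  0.2408]
E
[-0.11, 0.4] ry 0.012 [-0.3485  0.2368]
[-0.21, 0.8] ry 0.023 [-0.3497  0.2328]
[-0.31, 1.2] ry 0.035 [-0.3508  0.2288]
[-0.41, 1.6] ry 0.046 [-0.3518  0.2248]
[-0.5, 2.01] ry 0.057 [-0.3529  0.2208]
[-0.58, 2.41] ry 0.069 [-0.3538  0.2168]
[-0.67, 2.82] ry 0.08 [-0.3547  0.2128]
[-0.74, 3.22] ry 0.092 [-0.3556  0.2087]
[-0.81, 3.63] ry 0.103 [-0.3564  0.2047]
[-0.88, 4.04] ry 0.115 [-0.3572  0.2006]
F
[-0.11, 0.4] ry 0.011 [-0.3579  0.1965]
[-0.21, 0.8] ry 0.023 [-0.3586  0.1925]
[-0.31, 1.2] ry 0.035 [-0.3593  0.1884]
[-0.41, 1.6] ry 0.046 [-0.3599  0.1843]
[-0.5, 2.01] ry 0.058 [-0.3604  0.1802]
[-0.58, 2.41] ry 0.069 [-0.3609  0.1761]
[-0.67, 2.82] ry 0.081 [-0.3613  0.1719]
[-0.74, 3.22] ry 0.092 [-0.3617  0.1678]
[-0.81, 3.63] ry 0.103 [-0.3621  0.1637]
[-0.88, 4.04] ry 0.115 [-0.3624  0.1596]
```

View pics/s3.png

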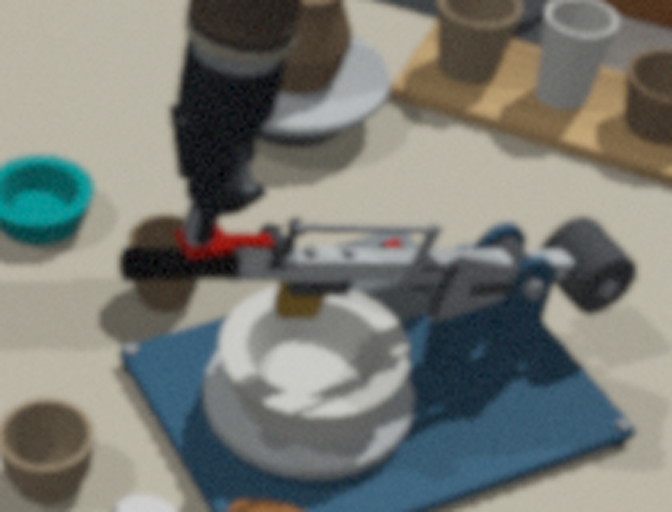

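The arm is moving down, with the latch pressed and the fingertip at (200,240) on the pad, force about 7 N. Continuing.

Emit:
jog_arm(
  deltas=[
    {"hand":1,"translation":[-0.11,0,0.4],"rot":[0,0.012,0]},
    {"hand":1,"translation":[-0.21,0,0.8],"rot":[0,0.023,0]},
    {"hand":1,"translation":[-0.31,0,1.2],"rot":[0,0.035,0]},
    {"hand":1,"translation":[-0.41,0,1.6],"rot":[0,0.046,0]},
    {"hand":1,"translation":[-0.5,0,2.0],"rot":[0,0.057,0]},
    {"hand":1,"translation":[-0.58,0,2.4],"rot":[0,0.069,0]},
    {"hand":1,"translation":[-0.67,0,2.8],"rot":[0,0.08,0]},
    {"hand":1,"translation":[-0.74,0,3.2],"rot":[0,0.092,0]},
    {"hand":1,"translation":[-0.81,0,3.6],"rot":[0,0.103,0]},
    {"hand":1,"translation":[-0.88,0,4.04],"rot":[0,0.115,0]},
  ],
)

```text
t: 5.88
tool_pos: [0.5261, 0.0574, 0.2412]
tcp_rot: [0.902, 0.431, -0.011, 0.006]
force: [-0.6, -1.4, 5.5]
gripper_width: 0.003
grip_force: 3.2
```

Emit:
jog_arm(
  deltas=[
    {"hand":1,"translation":[-0.11,0,0.4],"rot":[0,0.012,0]},
    {"hand":1,"translation":[-0.21,0,0.8],"rot":[0,0.023,0]},
    {"hand":1,"translation":[-0.31,0,1.2],"rot":[0,0.035,0]},
    {"hand":1,"translation":[-0.41,0,1.6],"rot":[0,0.046,0]},
    {"hand":1,"translation":[-0.5,0,2.0],"rot":[0,0.057,0]},
    {"hand":1,"translation":[-0.58,0,2.4],"rot":[0,0.069,0]},
    {"hand":1,"translation":[-0.67,0,2.8],"rot":[0,0.08,0]},
    {"hand":1,"translation":[-0.74,0,3.2],"rot":[0,0.092,0]},
    {"hand":1,"translation":[-0.81,0,3.6],"rot":[0,0.103,0]},
    {"hand":1,"translation":[-0.88,0,4.04],"rot":[0,0.115,0]},
  ],
)

```text
t: 7.12
tool_pos: [0.52, 0.0499, 0.2009]
tcp_rot: [0.902, 0.43, 0.041, -0.019]
force: [-1.5, -0.7, 6.0]
gripper_width: -0.001
grip_force: 3.0
```

Run:
```python
from rows import *
p,d,P=cloud("scene");s=monitor.get_state();print(s["tool_pos"],s["force"],s["t"])
cv2.imwrite("pics/s4.png",cv2.resize(p[60:220,240:450],None,fx=3.2,fy=3.2,interpolation=2)[...,::-1])
```

```text
[0.51981931 0.04971924 0.20049263] [ 1.20778878 -0.37478036  3.09098698] 7.175
```

View pics/s4.png

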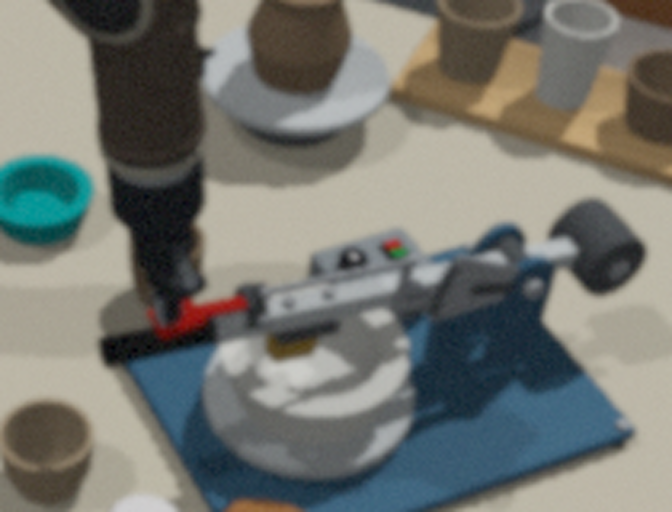

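The tip is still on the pad at (180,315) and the arm is nearly level. Now the last stretch, slowing at the end.

Emit:
jog_arm(
  deltas=[
    {"hand":1,"translation":[-0.11,0,0.42],"rot":[0,0.012,0]},
    {"hand":1,"translation":[-0.21,0,0.84],"rot":[0,0.023,0]},
    {"hand":1,"translation":[-0.31,0,1.24],"rot":[0,0.035,0]},
    {"hand":1,"translation":[-0.41,0,1.64],"rot":[0,0.046,0]},
    {"hand":1,"translation":[-0.5,0,2.04],"rot":[0,0.057,0]},
    {"hand":1,"translation":[-0.58,0,2.44],"rot":[0,0.069,0]},
    {"hand":1,"translation":[-0.67,0,2.82],"rot":[0,0.08,0]},
    {"hand":1,"translation":[-0.74,0,3.17],"rot":[0,0.092,0]},
    {"hand":1,"translation":[-0.79,0,3.47],"rot":[0,0.1,0]},
    {"hand":1,"translation":[-0.84,0,3.72],"rot":[0,0.108,0]},
  ],
)

```text
t: 8.43
tool_pos: [0.5169, 0.0461, 0.1632]
tcp_rot: [0.898, 0.429, 0.089, -0.042]
force: [-1.1, -0.1, 5.5]
gripper_width: -0.002
grip_force: 2.8
```

Emit:
jog_arm(
  deltas=[
    {"hand":1,"translation":[-0.04,0,0.2],"rot":[0,0.005,0]},
    {"hand":1,"translation":[-0.08,0,0.4],"rot":[0,0.005,0]},
    {"hand":1,"translation":[-0.1,0,0.5],"rot":[0,0.005,0]},
  ],
)

```text
t: 8.8
tool_pos: [0.5169, 0.0458, 0.1592]
tcp_rot: [0.898, 0.428, 0.092, -0.044]
force: [-9.9, -4.2, 24.7]
gripper_width: 0.002
grip_force: 13.1
```

Run:
```python
from h import *
ex=np.array([np.cos(np.radians(51.02)),np.sin(np.radians(51.02))]);ey=np.array([-ex[1],ex[0]])
piv=np.array([.6608,.2221])+.135*ex
for n in("wrist","scene","top"):
    p,d,P=cloud(n);a=P.reshape(-1,3);X=(a[:,:2]-piv)@ex;Y=(a[:,:2]-piv)@ey-.002
    k=(X>-.265)&(X<-.03)&(abs(Y)<.008)&(abs(a[:,2]-.146)<.02)
    for b in np.arange(-.42,-.02,.03):
        m=(abs(X-b)<.008)&(abs(Y)<.006)&(a[:,2]>.1)&(a[:,2]<.2)
        if m.sum()>3: print(n,round(b,2),m.sum(),np.median(a[m,2]).round(4))
s=monitor.get_state();print(s["tool_pos"],s["force"],s["t"])
```

```text
wrist -0.42 134 0.1492
wrist -0.36 1473 0.1864
wrist -0.33 906 0.1627
wrist -0.3 927 0.162
wrist -0.27 594 0.1466
wrist -0.24 770 0.1517
scene -0.42 19 0.1371
scene -0.39 23 0.148
scene -0.33 20 0.1608
scene -0.3 36 0.1603
scene -0.27 10 0.1082
scene -0.24 19 0.1492
scene -0.21 20 0.147
scene -0.18 17 0.1468
scene -0.15 28 0.1445
scene -0.12 4 0.1457
scene -0.09 9 0.1467
top -0.27 20 0.1443
top -0.24 24 0.1495
top -0.21 31 0.1461
top -0.18 26 0.1442
top -0.15 27 0.1449
top -0.12 25 0.145
top -0.09 25 0.1442
top -0.06 24 0.1447
top -0.03 27 0.1446
[0.51692899 0.04584312 0.15942104] [-8.26469337 -3.45253204 20.61902808] 8.95
```

The bar is level at about 145 mm all along, so it's on its stop. Now I'll back straight off.

Emit:
jog_arm(
  deltas=[
    {"hand":1,"translation":[0,0,-0.5],"rot":[0,0,0]},
    {"hand":1,"translation":[0,0,-1.2],"rot":[0,0,0]},
    {"hand":1,"translation":[0,0,-2.5],"rot":[0,0,0]},
    {"hand":1,"translation":[0,0,-5],"rot":[0,0,0]},
    {"hand":1,"translation":[0,0,-9],"rot":[0,0,0]},
    {"hand":1,"translation":[0,0,-14],"rot":[0,0,0]},
    {"hand":1,"translation":[0,0,-18],"rot":[0,0,0]},
    {"hand":1,"translation":[0,0,-18],"rot":[0,0,0]},
  ],
)

```text
t: 9.95
tool_pos: [0.4946, 0.0167, 0.3376]
tcp_rot: [0.898, 0.428, 0.093, -0.043]
force: [0.4, 0.5, -1.3]
gripper_width: -0.002
grip_force: 0.0
```

Run:
```python
from h import *
ex=np.array([np.cos(np.radians(51.02)),np.sin(np.radians(51.02))]);ey=np.array([-ex[1],ex[0]])
piv=np.array([.6608,.2221])+.135*ex
for n in("wrist","scene","top"):
    p,d,P=cloud(n);a=P.reshape(-1,3);X=(a[:,:2]-piv)@ex;Y=(a[:,:2]-piv)@ey-.002
    cv2.imwrite(f"pics/end_{n}.png",p[...,::-1])
    print(n,[(round(b,2),np.median(a[m,2]).round(4)) for b in np.arange(-.42,-.02,.02) for m in [(abs(X-b)<.006)&(abs(Y)<.006)&(a[:,2]>.1)&(a[:,2]<.22)] if m.sum()>5])
s=monitor.get_state();print(s["tool_pos"],s["force"],s["t"])
```

```text
wrist [(np.float64(-0.42), np.float64(0.1493)), (np.float64(-0.4), np.float64(0.1476)), (np.float64(-0.38), np.float64(0.1478)), (np.float64(-0.36), np.float64(0.1762)), (np.float64(-0.34), np.float64(0.1762)), (np.float64(-0.32), np.float64(0.1702)), (np.float64(-0.3), np.float64(0.1658)), (np.float64(-0.28), np.float64(0.1655)), (np.float64(-0.26), np.float64(0.1462)), (np.float64(-0.24), np.float64(0.152)), (np.float64(-0.22), np.float64(0.1461)), (np.float64(-0.2), np.float64(0.1519)), (np.float64(-0.18), np.float64(0.1463))]
scene [(np.float64(-0.42), np.float64(0.1434)), (np.float64(-0.4), np.float64(0.1477)), (np.float64(-0.38), np.float64(0.148)), (np.float64(-0.36), np.float64(0.1752)), (np.float64(-0.34), np.float64(0.1709)), (np.float64(-0.32), np.float64(0.1603)), (np.float64(-0.3), np.float64(0.1492)), (np.float64(-0.28), np.float64(0.1629)), (np.float64(-0.26), np.float64(0.1462)), (np.float64(-0.24), np.float64(0.1511)), (np.float64(-0.22), np.float64(0.1468)), (np.float64(-0.2), np.float64(0.1522)), (np.float64(-0.18), np.float64(0.1468)), (np.float64(-0.16), np.float64(0.1467)), (np.float64(-0.14), np.float64(0.1107)), (np.float64(-0.1), np.float64(0.1472))]
top [(np.float64(-0.28), np.float64(0.1639)), (np.float64(-0.26), np.float64(0.1433)), (np.float64(-0.24), np.float64(0.1468)), (np.float64(-0.22), np.float64(0.145)), (np.float64(-0.2), np.float64(0.15)), (np.float64(-0.18), np.float64(0.1441)), (np.float64(-0.16), np.float64(0.1449)), (np.float64(-0.14), np.float64(0.145)), (np.float64(-0.12), np.float64(0.1446)), (np.float64(-0.1), np.float64(0.1449)), (np.float64(-0.08), np.float64(0.1452)), (np.float64(-0.06), np.float64(0.1456)), (np.float64(-0.04), np.float64(0.1449))]
[0.4930826  0.01778951 0.33350498] [-0.61427011  0.73995957 -0.40308216] 10.1
```

View pics/end_scene.png

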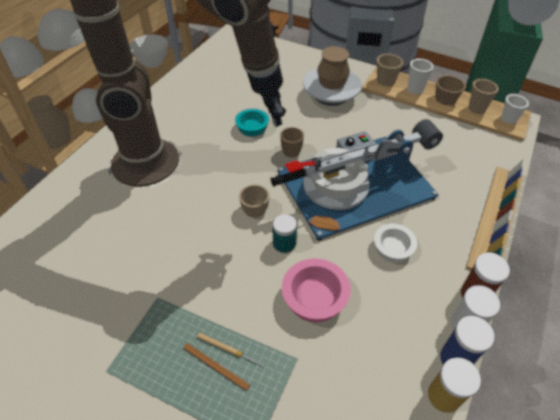

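The arm is level, the pad has sprung back flat at 176 mm (scene 297,166), everything else is in place and the robot is clear.

```bash
python3 -c "
from h import *
print(ticket.close_job())"
```

```text
the job is handed in; nothing more can be done
None
```

The jolley's arm is fully down on its stop, the latch has sprung back, nothing else was moved, and the job was handed in at about 10 s.

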